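# Close up the strainer box and hold its cover down on the seal

## Task

The strainer has been cleaned and its box has to be closed up: swing the drain valve's lever across the pipe to its stop (shut), and turn the wing of the quarter-turn fastener on the lug until it lines up with the slot in the cover. With both done, swing the hinged cover down so that the wing comes through the slot, press it fully home against its springy rubber seal and finish while still pressing it down, so that a workmate can lock the wing. Leave the spanner, the tap wrench and the parts bin where they are.

Things in the scene. Friction and masses are not known exactly. Their poses are not given: they have to be found in the camera images.
- strainer_box: Grey steel box fixed to the bench, 170 (x) x 150 (y) x 100 mm high. Origin: centre of its underside; own axes: z up, -x the fastener side (robot's right), +x the hinge side, +y the drain side (towards the robot). A lug 45 mm long, 70 mm wide, level with the rim, carries the wing. From the drain side a 22 mm pipe, axis 45 mm up, runs to a brass ball valve and down, 222 mm from the centre.
- valve_stem (a point): The point on the vertical axis about which the ball-valve lever turns, at mid-height of the lever, 92 mm above the bench, 75 mm outside the box's drain-side wall. It does not move with the lever.
- lever_grip (a point): Centre of the black sleeve of the ball-valve lever, 65 mm out from the stem axis. The sleeve is 75 mm long (30 to 105 mm from the axis), 18 mm wide and 12 mm high; the lever turns level.
- valve (a joint): Angle of the valve lever (rad), stops at 0 and 1.571. 0 = open: lever along the drain pipe, pointing away from the box (box's +y). 1.571 = shut: across the pipe, pointing to the box's hinge side (box's +x). Grows clockwise seen from above. Friction about 0.22 N m: it stays where it is left.
- wing_centre (a point): Centre of the steel wing of the quarter-turn fastener on the lug, on its vertical axis, 118 mm above the bench. The wing is 42 mm long, 10 mm thick and 20 mm high (108 to 128 mm above the bench); it can be pinched across its thickness from above. The lug below is at 100 mm, the seal beside it at up to 107 mm.
- wing (a joint): Angle of the wing (rad): 0 = its length along the box's y, in line with the slot of the closed cover; grows anticlockwise seen from above; 1.571 = across the slot (locked). No stop or click at 0: it goes on to -1.65. Friction (0.08 N m) holds it. When more than about 0.1 rad out of line it meets the cover and keeps it from closing.
- cover_hinge (a point): Middle of the cover's hinge axis, along the top of the box's hinge side (parallel to the box's y), 90 mm from the box's centre line, 103 mm above the bench, at the level of the cover's underside. It does not move.
- cover (a joint): Opening angle of the cover (rad): 0 = closed, level, fully home; 1.571 = upright. A stiff hinge (0.45 N m) keeps it at any angle. Over the last 0.02 rad (4 mm at the free edge) it squeezes the rubber seal, which lifts it again when let go: about 11 N straight down at cover_press brings it to 0, a hard stop.
- cover_press (a point): A point to press on: on the upper (outer) face of the cover, on its centre line, 150 mm from the hinge axis. The cover is an aluminium plate 160 mm wide, reaching 218 mm from the hinge axis, 3 mm thick. The point's z axis is the outward normal of that face, its x axis points to the hinge.
- slot_centre (a point): Centre of the slot in the cover near its free edge, 198 mm from the hinge axis. The slot is 48 mm long (along the hinge's direction) and 16 mm wide.
- parts_bin: Bystander: open green plastic parts bin, 240 x 110 x 90 mm, holding studs. Origin: centre of its underside.
- tap_wrench: Bystander: steel tap wrench lying on the bench, 240 mm long (along its x), 34 mm over its round middle, 16 mm high. Origin: under its middle.
- spanner: Bystander: steel spanner 170 mm long lying on the bench along its x.

How it is judged:
On the way:
1. with the cover still open, the drain valve is shut and the wing stands in line with the slot (value of joint valve above 1.45 rad and value of joint wing between -0.16 and 0.16 rad and value of joint cover above 0.3 rad), for 0.2 s.
At the end, for the whole second after the job is handed in: The valve lever is within 0.12 rad of its shut stop, the wing stands within 0.2 rad of the slot's direction and through the slot, and the cover is within 0.006 rad (about 1 mm at its free edge) of fully home, kept there against the seal by the robot, which is pressing on it with more than 4 N (value of joint valve above 1.45 rad and value of joint wing between -0.2 and 0.2 rad and value of joint cover below 0.006 rad and contact force between any of the fingers, the arm and strainer_box above 4 N); the arm keeps its last pose, push and grip.
It fails at once if the parts bin is pushed more than 40 mm (distance of parts_bin from where it was at the start of the episode above 0.04 m).
It fails at once if the tap wrench is moved more than 40 mm (distance of tap_wrench from where it was at the start of the episode above 0.04 m).
It fails at once if the spanner is moved more than 40 mm (distance of spanner from where it was at the start of the episode above 0.04 m).
It also fails if it takes over 67 s, if anything falls off the work surface, if the arm or the gripper's body presses on something with over 40 N, if the wrist force passes 120 N, or if a joint passes its speed limit or range.

## Robot

A 7-joint arm with a two-finger parallel gripper is mounted at the origin on the work surface. World frame = base frame: x ahead of the robot, y to its left, z up, the work surface at z = 0. Lengths are in m, angles in rad, forces in N, time in s.
With the tool pointing down it reaches from about 0.425 to 1.025 m from the base axis. Payload 9.4 kg.
Tool frame: the origin (TCP) lies on the centre line of the jaws, within the pads' length; the fingertips stand 11 mm ahead of it and the grasp point (between the pads) lies 8 mm behind it; z points along the fingers, y is the line along which they close (so a half turn about z gives the same grasp; the last joint's range is limited). The gripper opens to 85 mm and grips with 20 to 120 N. Pads are 22 mm wide; open, the fingers measure 114 mm over their backs; the gripper's body (76 mm by 85 mm) begins 54 mm behind the grasp point. The pads swing forward as they close: fully open they stand 13 mm farther back than shut.
Start: joints at [-1.285, 0.599, -0.003, 1.599, 0.002, 0.943, -0.08], TCP at [0.257, 0.678, 0.242] pointing down, gripper open.
Joint ranges: [-2.57, 2.57], [-0.35, 1.97], [-1.29, 1.29], [0.11, 2.56], [-1.05, 4.19], [0.11, 1.86], [-2.63, 2.63]. Speed limits (rad/s): [2.22, 2.22, 3.01, 3.01, 3.14, 3.14, 3.14].

## Interface

Orientations are given as a unit quaternion [w, x, y, z].
In Python, from cell import robot gives the robot as it stands.
- The arm moves only by the tool move_arm, never from a script. Its argument "motion" is a list of rows, each an object with "gripper": the opening, from -1 (shut) to 1 (fully open); "slide": the shift along the tool's x, y, z in cm, a list of three; "twist": the turn, a rotation vector about the tool's x, y, z in degrees, a list of three. A call has 1 to 8 rows; each row is the pose to reach, as a shift and turn from the pose commanded when the call began, along the tool's axes at that moment; what a row does not reach only later rows make up. A row lasts 1/10 s, in which the tool goes at most 50 mm and 8.59 degrees, less where a joint would pass 70% of its speed; a pose out of reach is approached as far as the arm can. A call with a gripper value outside its range is refused whole. The fingers move at their own pace and stop on an object; "force" is the grip in N (left out, the last holds). Time passes only in rows, so rows that repeat a pose let the fingers close. It gives the time, the measured TCP pose, the force, the opening and the grip force at its end, in the units of the state.
- robot.get_state(): the state, without advancing time (a new reading comes with each control period).
- robot.get_image(name): name is "side" or "top"; returns the picture (384x512x3 uint8, red, green, blue); there is no depth.
- robot.camera_info(name): a dict with "fx", "fy", "cx", "cy" (pixels), "rvec" (rotation vector, rad) and "tvec" (3), from world to camera coordinates, as OpenCV has them. Camera axes: x right, y down, z forward; pixel columns grow to the right and rows downward; lengths in m; the calibration is good to about 2 mm. A picture is of the moment at which its call begins. camera_info takes no time and is no camera call.
- robot.sign_off(): hands the job in; it is judged then, once.
The state is a dict: "clock": time; "joint_pos": joint angles; "qd": joint speeds; "joint_efforts": joint torques, N m; "position": TCP position; "orientation": TCP orientation; "force": force on the tool from outside, world axes, zero at the start; "torque": the same for the moment, N m; "gripper_width": finger opening in m; "gripper_force": force on a finger pad.
Only numpy, scipy, OpenCV 4.12 (cv2) and the standard library are available. Lean on these libraries where they do the work, as an engineer would, in place of code of your own. Each camera call takes 0.05 s, during which the arm holds its last target. There are 200 camera calls.

## Working session

There is one attempt and no reset: what is moved stays moved. The work goes in short steps, Python scripts to look and compute and a tool call to move; the robot and the scene stay as the last step left them, time stands still between calls to the robot, and variables do not carry over. Pictures are saved under pics/ and viewed, at most 10 in all, crops included, and the job is handed in when it is done.

Besides the shell and the picture viewer there is one more tool, called after "Request:" in YAML: its name, and indented under it one key for each argument. move_arm: Moves the arm, as the interface text tells. Its arguments: {"type":"object","properties":{"motion":{"type":"array"},"force":{"type":"number"}},"required":["motion"]}

```bash
mkdir -p pics; ls
python3 - <<'E'
from cell import robot
import cv2
for n in("side","top"):
    cv2.imwrite(f"pics/{n}0.png",robot.get_image(n)[:,:,::-1]); print(robot.camera_info(n))
print(robot.get_state())
E
```

```text
pics
{'fx': 421.1021742076247, 'fy': 421.1021742076247, 'cx': 245.481625922732, 'cy': 189.40903274658893, 'rvec': array([ 2.00770333, -0.61022952,  0.38563032]), 'tvec': array([-0.41733665,  0.25458488,  0.98146568])}
{'fx': 383.11258737714275, 'fy': 383.11258737714275, 'cx': 258.1764274273749, 'cy': 192.36889533201412, 'rvec': array([ 2.14643331, -2.13832417,  0.13973227]), 'tvec': array([0.00823113, 0.53737082, 1.03279029])}
{'clock': 0.1, 'joint_pos': array([-1.28473607,  0.60005906, -0.00255492,  1.60004983,  0.00178747,
        0.94286126, -0.07983721]), 'qd': array([ 3.78260943e-04, -1.93625211e-03, -7.79357464e-05, -2.17681042e-03,
        8.14492672e-04,  1.79767894e-04, -5.68964256e-04]), 'joint_efforts': array([ 5.13546547e-03, -7.77993178e+01,  1.56971309e+00, -2.58624727e+01,
        1.25544425e-02,  5.50809913e-03, -1.36863438e-06]), 'position': array([0.25713063, 0.6774487 , 0.24149306]), 'orientation': array([-6.85445321e-05,  1.80375652e-01,  9.83597556e-01, -6.84183375e-04]), 'force': array([0.78427789, 0.19312249, 0.06175889]), 'torque': array([ 0.03601864, -0.04087635,  0.03606611]), 'gripper_force': 0.0, 'gripper_width': 0.08499663252204367}
```

View pics/side0.png

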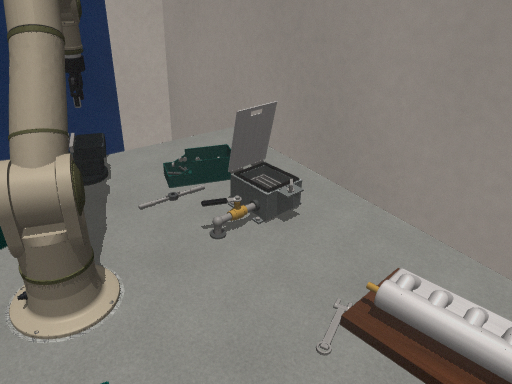

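View pics/top0.png

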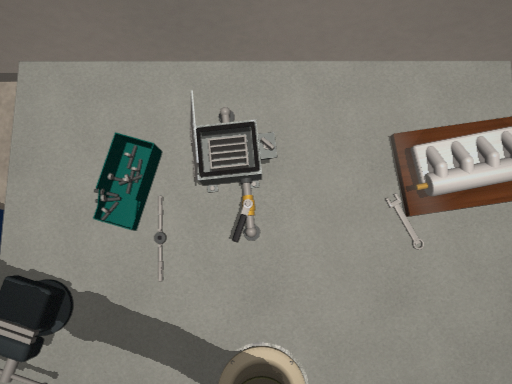

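```bash
cat > h.py <<'E'
import numpy as np, cv2
from cell import robot
from scipy.spatial.transform import Rotation as R
def cam(n):
    c=robot.camera_info(n); K=np.array([[c['fx'],0,c['cx']],[0,c['fy'],c['cy']],[0,0,1]])
    return K,np.array(c['rvec'],float),np.array(c['tvec'],float)
def ray(n,u,v):
    K,r,t=cam(n); M=cv2.Rodrigues(r)[0]; return -M.T@t, M.T@np.linalg.inv(K)@[u,v,1]
def onz(n,u,v,z):
    o,d=ray(n,u,v); return o+d*(z-o[2])/d[2]
def tri(a,b):
    P=[]
    for n in("side","top"):
        K,r,t=cam(n); P.append(K@np.c_[cv2.Rodrigues(r)[0],t])
    X=cv2.triangulatePoints(P[0],P[1],np.array(a,float),np.array(b,float))[:,0]; return X[:3]/X[3]
def proj(n,p):
    K,r,t=cam(n); return cv2.projectPoints(np.array([p],float),r,t,K,None)[0][0,0]
def snap(n,f):
    im=robot.get_image(n)[:,:,::-1].copy(); cv2.imwrite(f,im); return im
def crop(im,x0,y0,x1,y1,s,f):
    cv2.imwrite(f,cv2.resize(im[y0:y1,x0:x1],None,fx=s,fy=s,interpolation=cv2.INTER_CUBIC))
E
python3 - <<'E'
from h import *
a=cv2.imread('pics/top0.png')[85:245,180:290]; b=cv2.imread('pics/side0.png')[98:238,195:310]
a=cv2.resize(a,None,fx=3.6,fy=3.6,interpolation=2); b=cv2.resize(b,None,fx=3.48,fy=3.48,interpolation=2)
h=max(a.shape[0],b.shape[0]); p=lambda i:cv2.copyMakeBorder(i,0,h-i.shape[0],0,0,0)
c=np.hstack([p(a),p(b)]); print(a.shape,b.shape,c.shape); cv2.imwrite('pics/c1.png',c)
E
```

```text
(576, 396, 3) (487, 400, 3) (576, 796, 3)
```

View pics/c1.png

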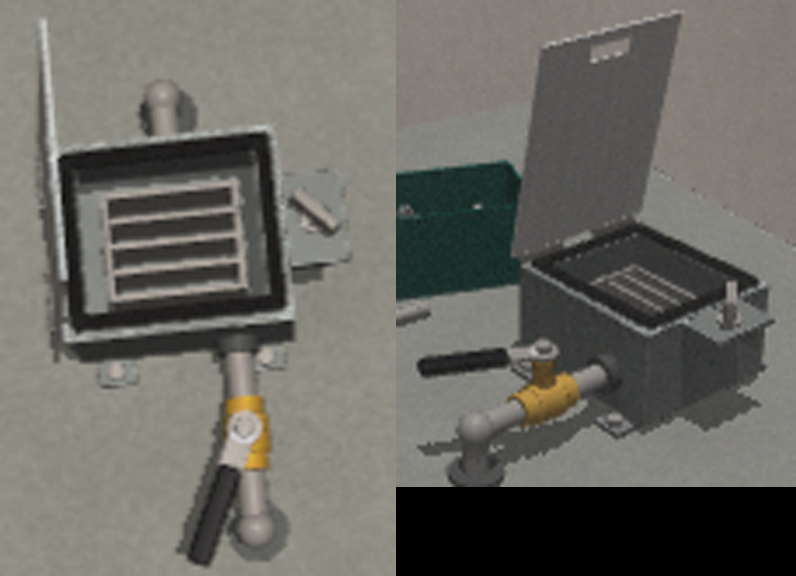

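Run:
```python
from h import *
np.set_printoptions(precision=4,suppress=True)
def T(x,y,z): return onz("top",180+x/3.6,85+y/3.6,z)
C=np.array([T(*p,.1) for p in((58,155),(270,128),(295,320),(67,340))]); print("rim",C, [np.linalg.norm(C[i]-C[i-1]) for i in range(4)])
c=C.mean(0); ex=(C[0]+C[3]-C[1]-C[2]); ey=(C[2]+C[3]-C[0]-C[1]); print("c",c,np.degrees(np.arctan2(ex[1],ex[0])),np.degrees(np.arctan2(ey[1],ey[0])))
st=T(243,427,.098); print("stem",st, "side tri",tri((195+(543-396)/3.48,98+347/3.48),(180+243/3.6,85+427/3.6)))
a,b=T(230,468,.098),T(198,560,.098); print("sleeve",a,b,np.linalg.norm(a-b),np.linalg.norm((a+b)/2-st))
w1,w2=T(297,193,.128),T(335,230,.128); print("wing",w1,w2,(w1+w2)/2,np.linalg.norm(w1-w2),np.degrees(np.arctan2(*(w2-w1)[1::-1])))
print("wingtri",tri((195+(732-396)/3.48,98+284/3.48),(180+316/3.6,85+211/3.6)))
# cover free edge corners
print("cov near",tri((195+(543-396)/3.48,98+46/3.48),(180+62/3.6,85+360/3.6)))
print("cov far",tri((195+(681-396)/3.48,98+13/3.48),(180+43/3.6,85+20/3.6)))
for n,z in(("stem",st),): d=a*.5+b*.5-z; print("lever dir",np.degrees(np.arctan2(d[1],d[0])))
```

```text
rim [[ 0.7036  0.1781  0.1   ]
 [ 0.7248  0.019   0.1   ]
 [ 0.578  -0.0002  0.1   ]
 [ 0.5626  0.1676  0.1   ]] [np.float64(0.14134367365332778), np.float64(0.16046391420826667), np.float64(0.1479851215990137), np.float64(0.16850052602178972)]
c [0.6423 0.0911 0.1   ] 96.37786424823625 -174.08959333436488
stem [0.4989 0.0375 0.098 ] side tri [0.4997 0.037  0.0979]
sleeve [0.4689 0.0467 0.098 ] [0.4024 0.0691 0.098 ] 0.07014259237090832 0.06645630245785289
wing [ 0.6663 -0.0015  0.128 ] [ 0.6388 -0.029   0.128 ] [ 0.6526 -0.0152  0.128 ] 0.03891552232348631 -134.9841803336566
wingtri [ 0.6526 -0.0166  0.1372]
cov near [0.5304 0.1198 0.3265]
cov far [0.7187 0.15   0.3161]
lever dir 162.12182526728446
```

```bash
cat >> h.py <<'E'
def go(p,yawy,rot=None):
    s=robot.get_state(); q=s['orientation']; M=R.from_quat([*q[1:],q[0]])
    a=np.radians(yawy); y=np.array([np.cos(a),np.sin(a),0]); z=np.array([0,0,-1.]); T=R.from_matrix(np.c_[np.cross(y,z),y,z])
    print("slide cm",M.inv().apply(np.array(p)-s['position'])*100,"twist",np.degrees((M.inv()*T).as_rotvec()))
E
python3 - <<'E'
from h import *
np.set_printoptions(precision=3,suppress=True)
from scipy.optimize import least_squares
yaw=np.radians(96.4); ex=np.array([np.cos(yaw),np.sin(yaw),0]); ey=np.array([-ex[1],ex[0],0])
w=np.array([.6526,-.0155,0]); H=w+ex*.198+[0,0,.103]; print("hinge",H)
obs=[((195+(543-396)/3.48,98+46/3.48),.08),((195+(681-396)/3.48,98+13/3.48),-.08)]
pt=lambda th,y:H+ey*y+.218*(-np.cos(th)*ex+np.sin(th)*np.array([0,0,1]))
for th in np.arange(1.3,1.75,.05): print(round(th,2),[np.linalg.norm(proj("side",pt(th,y))-o).round(1) for o,y in obs], proj("top",pt(th,.08))*1,proj("top",pt(th,-.08)))
S=np.array([.4993,.0373,0])
for a in (162,96.4): print("grip",S+.065*np.array([np.cos(np.radians(a)),np.sin(np.radians(a)),0]))
go([.4375,.0575,.16],72)
E
```

```text
hinge [0.631 0.181 0.103]
1.3 [np.float64(4.4), np.float64(3.9)] [207.057 164.143] [200.527  91.871]
1.35 [np.float64(1.8), np.float64(1.0)] [201.842 164.413] [195.435  91.9  ]
1.4 [np.float64(2.4), np.float64(2.0)] [196.578 164.745] [190.3    92.034]
1.45 [np.float64(4.9), np.float64(4.8)] [191.29  165.138] [185.146  92.274]
1.5 [np.float64(7.6), np.float64(7.4)] [186.    165.592] [179.995  92.619]
1.55 [np.float64(10.2), np.float64(10.0)] [180.733 166.103] [174.87   93.068]
1.6 [np.float64(12.7), np.float64(12.5)] [175.512 166.671] [169.794  93.62 ]
1.65 [np.float64(15.1), np.float64(15.0)] [170.362 167.291] [164.791  94.272]
1.7 [np.float64(17.4), np.float64(17.3)] [165.305 167.963] [159.881  95.021]
grip [0.437 0.057 0.   ]
grip [0.492 0.102 0.   ]
slide cm [-38.86  -51.549   8.224] twist [-0.079  0.005 -2.783]
```

Request:
move_arm:
  motion:
    - {"gripper":0,"slide":[-24,-32,0],"twist":[0,0,-2.8]}
    - {"gripper":0,"slide":[-24,-32,0],"twist":[0,0,-2.8]}
    - {"gripper":0,"slide":[-24,-32,0],"twist":[0,0,-2.8]}
    - {"gripper":0,"slide":[-24,-32,0],"twist":[0,0,-2.8]}
    - {"gripper":0,"slide":[-24,-32,0],"twist":[0,0,-2.8]}
    - {"gripper":0,"slide":[-24,-32,0],"twist":[0,0,-2.8]}
    - {"gripper":0,"slide":[-24,-32,0],"twist":[0,0,-2.8]}
    - {"gripper":0,"slide":[-24,-32,0],"twist":[0,0,-2.8]}
  force: 20

```text
clock: 0.9
position: [0.3682, 0.2914, 0.2422]
orientation: [0.0, 0.156, 0.988, -0.0]
force: [0.6, 0.6, 0.3]
gripper_width: 0.0423
gripper_force: 0.0
```

```bash
python3 -c "
from h import *
go([.4375,.0575,.16],72)"
```

```text
slide cm [-13.80771134 -20.11391168   8.22488322] twist [-0.00741756  0.00336918  0.02512841]
```

Request:
move_arm:
  motion:
    - {"gripper":0,"slide":[-13.8,-20.1,4],"twist":[0,0,0]}
    - {"gripper":0,"slide":[-13.8,-20.1,4],"twist":[0,0,0]}
    - {"gripper":0,"slide":[-13.8,-20.1,4],"twist":[0,0,0]}
    - {"gripper":0,"slide":[-13.8,-20.1,4],"twist":[0,0,0]}
    - {"gripper":0,"slide":[-13.8,-20.1,4],"twist":[0,0,0]}
    - {"gripper":0,"slide":[-13.8,-20.1,8.2],"twist":[0,0,0]}
    - {"gripper":0,"slide":[-13.8,-20.1,8.2],"twist":[0,0,0]}
    - {"gripper":0,"slide":[-13.8,-20.1,8.2],"twist":[0,0,0]}

```text
clock: 1.7
position: [0.4366, 0.06, 0.1602]
orientation: [-0.001, 0.156, 0.988, -0.0]
force: [-0.8, 0.1, -0.2]
gripper_width: 0.0428
gripper_force: 0.0
```

Run:
```python
from h import *
go([.4375,.0575,.093],72)
a=snap("top","pics/top1.png")[150:250,190:290]; b=snap("side","pics/side1.png")[150:250,180:280]
cv2.imwrite('pics/c2.png',cv2.resize(np.hstack([a,b]),None,fx=4,fy=4,interpolation=2))
```

```text
slide cm [-0.17713988 -0.20180184  6.71916773] twist [-0.07429851 -0.14247334  0.04620729]
```

View pics/c2.png

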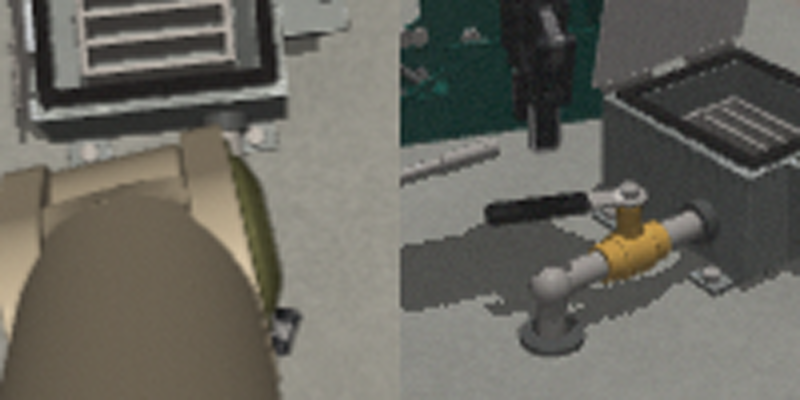

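Side view: the gripper hangs above the lever sleeve (side crop about 540,140 over 540,208), clear of box and cover; the arm hides it in the top view. Descend and grip.

Request:
move_arm:
  motion:
    - {"gripper":0,"slide":[-0.2,-0.2,3],"twist":[0,0,0]}
    - {"gripper":0,"slide":[-0.2,-0.2,5],"twist":[0,0,0]}
    - {"gripper":0,"slide":[-0.2,-0.2,6.7],"twist":[0,0,0]}
    - {"gripper":0,"slide":[-0.2,-0.2,6.7],"twist":[0,0,0]}
    - {"gripper":-0.8,"slide":[-0.2,-0.2,6.7],"twist":[0,0,0]}
    - {"gripper":-0.8,"slide":[-0.2,-0.2,6.7],"twist":[0,0,0]}
    - {"gripper":-0.8,"slide":[-0.2,-0.2,6.7],"twist":[0,0,0]}
    - {"gripper":-0.8,"slide":[-0.2,-0.2,6.7],"twist":[0,0,0]}
  force: 20

```text
clock: 2.6
position: [0.4392, 0.0578, 0.0946]
orientation: [0.001, 0.156, 0.988, 0.001]
force: [-1.5, 2.9, 9.6]
gripper_width: 0.0171
gripper_force: 25.5
```

Run:
```python
from h import *
np.set_printoptions(precision=2,suppress=True)
s=robot.get_state(); print(s['position'],s['force'],s['gripper_width'],s['gripper_force'])
S=np.array([.4993,.0373]); d=s['position'][:2]-S; r=np.hypot(*d); a0=np.degrees(np.arctan2(d[1],d[0])); print(r,a0)
for k in range(1,11):
    a=np.radians(a0-7*k); go([*(S+r*np.array([np.cos(a),np.sin(a)])),s['position'][2]],72-7*k)
```

```text
[0.44 0.06 0.09] [-1.47  2.91  9.62] 0.01708409837860601 25.52751660346985
0.06356178110465807 161.14142407314418
slide cm [-0.06  0.77  0.  ] twist [0.1  0.1  7.07]
slide cm [-0.21  1.53  0.  ] twist [ 0.1   0.09 14.07]
slide cm [-0.46  2.27  0.  ] twist [ 0.11  0.08 21.07]
slide cm [-0.79  2.97  0.01] twist [ 0.11  0.08 28.07]
slide cm [-1.21  3.63  0.01] twist [ 0.12  0.07 35.07]
slide cm [-1.7   4.23  0.01] twist [ 0.12  0.06 42.07]
slide cm [-2.26  4.76  0.01] twist [ 0.13  0.06 49.07]
slide cm [-2.89  5.22  0.01] twist [ 0.13  0.05 56.07]
slide cm [-3.56  5.61  0.02] twist [ 0.14  0.04 63.07]
slide cm [-4.28  5.9   0.02] twist [ 0.14  0.03 70.07]
```

Request:
move_arm:
  motion:
    - {"gripper":-0.8,"slide":[-0.06,0.77,0],"twist":[0,0,7]}
    - {"gripper":-0.8,"slide":[-0.21,1.53,0],"twist":[0,0,14]}
    - {"gripper":-0.8,"slide":[-0.46,2.27,0],"twist":[0,0,21]}
    - {"gripper":-0.8,"slide":[-0.79,2.97,0],"twist":[0,0,28]}
    - {"gripper":-0.8,"slide":[-1.21,3.63,0],"twist":[0,0,35]}
    - {"gripper":-0.8,"slide":[-1.7,4.23,0],"twist":[0,0,42]}
    - {"gripper":-0.8,"slide":[-2.26,4.76,0],"twist":[0,0,49]}
    - {"gripper":-0.8,"slide":[-2.89,5.22,0],"twist":[0,0,56]}

```text
clock: 3.4
position: [0.4825, 0.0999, 0.0946]
orientation: [-0.0, 0.603, 0.798, 0.001]
force: [-0.8, 4.6, 8.0]
gripper_width: 0.0174
gripper_force: 25.3
```

Run:
```python
from h import *
np.set_printoptions(precision=2,suppress=True)
s=robot.get_state(); 
S=np.array([.4993,.0373]); d=s['position'][:2]-S; r=np.hypot(*d); a0=np.degrees(np.arctan2(d[1],d[0])); print(r,a0,s['torque'])
for A in (102,98,95,93):
    a=np.radians(A); go([*(S+r*np.array([np.cos(a),np.sin(a)])),s['position'][2]],A-90)
```

```text
0.06479791671625629 104.99912532675901 [0.75 0.43 0.18]
slide cm [-0.01  0.34  0.  ] twist [ 0.09 -0.15  3.87]
slide cm [-0.06  0.79  0.  ] twist [ 0.09 -0.15  7.87]
slide cm [-0.12  1.12  0.  ] twist [ 0.08 -0.15 10.87]
slide cm [-0.16  1.34  0.  ] twist [ 0.08 -0.15 12.87]
```

Request:
move_arm:
  motion:
    - {"gripper":-0.8,"slide":[-0.01,0.34,0],"twist":[0,0,4]}
    - {"gripper":-0.8,"slide":[-0.06,0.79,0],"twist":[0,0,8]}
    - {"gripper":-0.8,"slide":[-0.09,1.0,0],"twist":[0,0,10]}
    - {"gripper":-0.8,"slide":[-0.12,1.12,0],"twist":[0,0,11]}
    - {"gripper":-0.8,"slide":[-0.12,1.12,0],"twist":[0,0,11]}

```text
clock: 3.9
position: [0.4935, 0.102, 0.0946]
orientation: [-0.001, 0.674, 0.738, 0.001]
force: [-3.0, 6.1, 9.7]
gripper_width: 0.0172
gripper_force: 26.8
```

Run:
```python
from h import *
s=robot.get_state(); q=s['orientation'];y=R.from_quat([*q[1:],q[0]]).as_matrix()[:,1]
S=np.array([.4993,.0373]); d=s['position'][:2]-S; print(np.degrees(np.arctan2(d[1],d[0])),np.degrees(np.arctan2(y[1],y[0])),s['torque'],s['force'])
```

```text
95.10945863192327 5.194040419456321 [1.27099952 0.44824501 0.65589049] [-2.97162608  6.10193307  9.69986381]
```

Request:
move_arm:
  motion:
    - {"gripper":-0.8,"slide":[-0.01,0.3,0],"twist":[0,0,2.5]}
    - {"gripper":-0.8,"slide":[-0.02,0.5,0],"twist":[0,0,4]}
    - {"gripper":-0.8,"slide":[-0.02,0.5,0],"twist":[0,0,4]}

```text
clock: 4.2
position: [0.4939, 0.1017, 0.0944]
orientation: [-0.004, 0.699, 0.715, -0.002]
force: [-14.3, 3.9, 21.3]
gripper_width: 0.0173
gripper_force: 51.1
```

Run:
```python
from h import *
s=robot.get_state(); q=s['orientation'];y=R.from_quat([*q[1:],q[0]]).as_matrix()[:,1]
S=np.array([.4993,.0373]); d=s['position'][:2]-S; print(np.degrees(np.arctan2(d[1],d[0])),np.degrees(np.arctan2(y[1],y[0])),s['torque'],s['force'])
```

```text
94.80699958466056 1.2974484234699817 [0.6873771  3.00571026 1.35671538] [-14.34367884   3.87300695  21.26013161]
```

Request:
move_arm:
  motion:
    - {"gripper":0,"slide":[0,0,0],"twist":[0,0,0]}
    - {"gripper":0,"slide":[0,0,0],"twist":[0,0,0]}
    - {"gripper":0,"slide":[0,0,0],"twist":[0,0,0]}
    - {"gripper":0,"slide":[0,0,-5],"twist":[0,0,0]}
    - {"gripper":0,"slide":[0,0,-10],"twist":[0,0,0]}
    - {"gripper":0,"slide":[0,0,-10],"twist":[0,0,0]}

```text
clock: 4.8
position: [0.5012, 0.1, 0.1982]
orientation: [0.002, 0.701, 0.713, 0.004]
force: [-0.5, 0.4, -0.7]
gripper_width: 0.0428
gripper_force: 0.0
```

Run:
```python
from h import *
go([.6526,-.0155,.19],-45)
```

```text
slide cm [-11.79864013  14.93897629   0.91252757] twist [ 0.37815605 -0.3084987  45.95772964]
```

Request:
move_arm:
  motion:
    - {"gripper":0,"slide":[-5,1,0.5],"twist":[0.4,-0.3,8]}
    - {"gripper":0,"slide":[-9,4,0.5],"twist":[0.4,-0.3,16]}
    - {"gripper":0,"slide":[-11.8,8,0.5],"twist":[0.4,-0.3,24]}
    - {"gripper":0,"slide":[-11.8,12,0.9],"twist":[0.4,-0.3,32]}
    - {"gripper":0,"slide":[-11.8,14.9,0.9],"twist":[0.4,-0.3,40]}
    - {"gripper":0,"slide":[-11.8,14.9,0.9],"twist":[0.4,-0.3,46]}
    - {"gripper":0,"slide":[-11.8,14.9,0.9],"twist":[0.4,-0.3,46]}
    - {"gripper":0,"slide":[-11.8,14.9,0.9],"twist":[0.4,-0.3,46]}

```text
clock: 5.6
position: [0.6488, -0.0154, 0.1838]
orientation: [-0.001, 0.923, 0.384, -0.005]
force: [-0.2, -0.2, 0.3]
gripper_width: 0.0427
gripper_force: 0.0
```

Run:
```python
from h import *
go([.6526,-.0155,.123],-45)
a=snap("top","pics/top2.png")[100:240,190:290]; b=snap("side","pics/side2.png")[110:250,200:330]
cv2.imwrite('pics/c3.png',cv2.resize(np.hstack([a,b]),None,fx=3.4,fy=3.4,interpolation=2))
```

```text
slide cm [0.3106693  0.30776816 6.07255681] twist [-0.2700699   0.47590984  0.17826821]
```

View pics/c3.png

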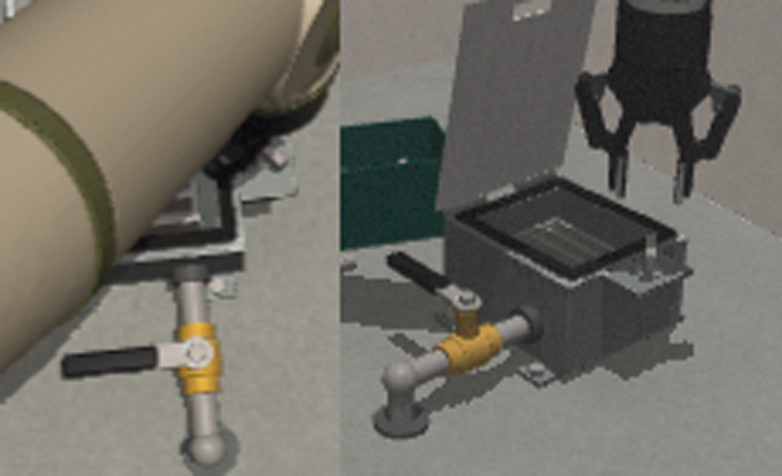

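Lever now lies across the pipe (top crop, sleeve 65–155 px at row ~360), and the open fingers stand either side of the wing (side crop 650,245). Descend and pinch.

Request:
move_arm:
  motion:
    - {"gripper":0,"slide":[0.3,0.3,3],"twist":[-0.3,0.5,0]}
    - {"gripper":0,"slide":[0.3,0.3,5],"twist":[-0.3,0.5,0]}
    - {"gripper":0,"slide":[0.3,0.3,6],"twist":[-0.3,0.5,0]}
    - {"gripper":0,"slide":[0.3,0.3,6],"twist":[-0.3,0.5,0]}
    - {"gripper":-1,"slide":[0.3,0.3,6],"twist":[-0.3,0.5,0]}
    - {"gripper":-1,"slide":[0.3,0.3,6],"twist":[-0.3,0.5,0]}
    - {"gripper":-1,"slide":[0.3,0.3,6],"twist":[-0.3,0.5,0]}
    - {"gripper":-1,"slide":[0.3,0.3,6],"twist":[-0.3,0.5,0]}
  force: 25

```text
clock: 6.5
position: [0.6541, -0.016, 0.1255]
orientation: [0.001, 0.924, 0.383, 0.002]
force: [1.2, -2.2, 6.5]
gripper_width: 0.0094
gripper_force: 30.3
```

Run:
```python
from h import *
s=robot.get_state(); print(s['torque']); go([.6526,-.0155,s['position'][2]],-84)
```

```text
[-0.28661825 -0.144525    0.03285021]
slide cm [-0.07026568 -0.13653007 -0.00063273] twist [ 0.11790137 -0.21959994 38.99965269]
```

Request:
move_arm:
  motion:
    - {"gripper":-1,"slide":[0,0,0],"twist":[0,0,8]}
    - {"gripper":-1,"slide":[0,0,0],"twist":[0,0,16]}
    - {"gripper":-1,"slide":[0,0,0],"twist":[0,0,24]}
    - {"gripper":-1,"slide":[0,0,0],"twist":[0,0,32]}
    - {"gripper":-1,"slide":[0,0,0],"twist":[0,0,39]}
    - {"gripper":-1,"slide":[0,0,0],"twist":[0,0,39]}
    - {"gripper":-1,"slide":[0,0,0],"twist":[0,0,39]}

```text
clock: 7.2
position: [0.653, -0.0138, 0.1255]
orientation: [-0.002, 0.999, 0.053, 0.001]
force: [-3.1, 5.3, 12.3]
gripper_width: 0.0092
gripper_force: 31.2
```

Run:
```python
from h import *
s=robot.get_state(); print(s['torque']); go([.6526,-.0155,s['position'][2]],-84)
```

```text
[ 1.05424544  0.8199422  -0.03183436]
slide cm [-0.05508026  0.16820238 -0.00060613] twist [-0.17047161 -0.11002687  0.06634317]
```

Request:
move_arm:
  motion:
    - {"gripper":0,"slide":[0,0,0],"twist":[0,0,0]}
    - {"gripper":0,"slide":[0,0,0],"twist":[0,0,0]}
    - {"gripper":0,"slide":[0,0,0],"twist":[0,0,0]}
    - {"gripper":0,"slide":[0,0,-4],"twist":[0,0,0]}
    - {"gripper":0,"slide":[0,0,-9],"twist":[0,0,0]}
    - {"gripper":-1,"slide":[0,0,-14],"twist":[0,0,0]}
    - {"gripper":-1,"slide":[0,0,-19],"twist":[0,0,0]}
    - {"gripper":-1,"slide":[0,0,-24],"twist":[0,0,0]}

```text
clock: 8.0
position: [0.6522, -0.0157, 0.3662]
orientation: [0.0, 0.999, 0.052, 0.001]
force: [1.4, 0.6, -0.2]
gripper_width: 0.0008
gripper_force: 0.0
```

Run:
```python
from h import *
go([.632,.21,.385],-84)
s=snap("side","pics/side3.png"); t=snap("top","pics/top3.png")
cv2.imwrite('pics/c4.png',cv2.resize(np.hstack([t[100:200,180:290],s[140:240,220:320]]),None,fx=3.8,fy=3.8,interpolation=2))
```

```text
slide cm [  0.34189745 -22.65661807  -1.88550189] twist [ 0.00919208 -0.07062455 -0.01819445]
```

View pics/c4.png

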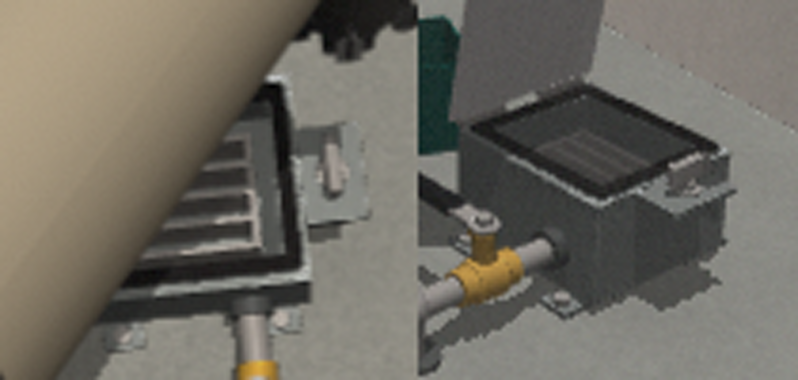

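The wing (top crop 330,140–338,192) is parallel to the box's right rim (280,78–308,285) within about 1°. Now over behind the cover.

Request:
move_arm:
  motion:
    - {"gripper":-1,"slide":[0.3,-4,-2],"twist":[0,0,0]}
    - {"gripper":-1,"slide":[0.3,-9,-2],"twist":[0,0,0]}
    - {"gripper":-1,"slide":[0.3,-14,-2],"twist":[0,0,0]}
    - {"gripper":-1,"slide":[0.3,-19,-2],"twist":[0,0,0]}
    - {"gripper":-1,"slide":[0.3,-23,-2],"twist":[0,0,0]}
    - {"gripper":-1,"slide":[0.3,-23,-2],"twist":[0,0,0]}
    - {"gripper":-1,"slide":[0.3,-23,-2],"twist":[0,0,0]}

```text
clock: 8.8
position: [0.6312, 0.2146, 0.3833]
orientation: [0.0, 0.999, 0.054, 0.0]
force: [-0.7, -1.5, 0.1]
gripper_width: -0.0001
gripper_force: 0.0
```

Run:
```python
from h import *
go([.632,.21,.275],-84)
s=snap("side","pics/side4.png"); crop(s,180,40,320,200,3.5,'pics/c5.png')
```

```text
slide cm [ 0.02765143  0.46170639 10.83256483] twist [ 0.04900767 -0.03717711  0.14245352]
```

View pics/c5.png

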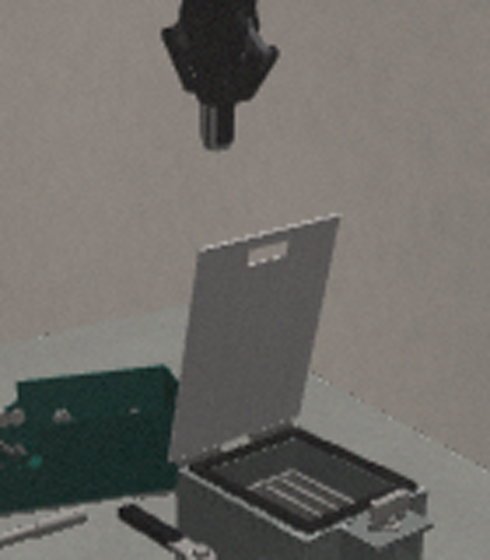

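Request:
move_arm:
  motion:
    - {"gripper":-1,"slide":[0,0.5,0],"twist":[0,0,-8]}
    - {"gripper":-1,"slide":[0,0.5,0],"twist":[0,0,-16]}
    - {"gripper":-1,"slide":[0,0.5,0],"twist":[0,0,-24]}
    - {"gripper":-1,"slide":[0,0.5,0],"twist":[0,0,-32]}
    - {"gripper":-1,"slide":[0,0.5,0],"twist":[0,0,-40]}
    - {"gripper":-1,"slide":[0,0.5,0],"twist":[0,0,-48]}
    - {"gripper":-1,"slide":[0,0.5,0],"twist":[0,0,-56]}
    - {"gripper":-1,"slide":[0,0.5,0],"twist":[0,0,-64]}

```text
clock: 9.65
position: [0.6324, 0.2059, 0.3845]
orientation: [0.001, 0.818, 0.575, 0.001]
force: [0.3, -0.3, 0.8]
gripper_width: -0.0
gripper_force: 0.0
```

Request:
move_arm:
  motion:
    - {"gripper":-1,"slide":[0,0,0],"twist":[0,0,-8]}
    - {"gripper":-1,"slide":[0,0,0],"twist":[0,0,-16]}
    - {"gripper":-1,"slide":[0,0,0],"twist":[0,0,-24]}
    - {"gripper":-1,"slide":[0,0,0],"twist":[0,0,-26]}
    - {"gripper":-1,"slide":[0,0,0],"twist":[0,0,-26]}

```text
clock: 10.15
position: [0.6323, 0.2067, 0.3845]
orientation: [0.001, 0.671, 0.742, 0.001]
force: [0.3, -0.5, 0.4]
gripper_width: 0.0001
gripper_force: 0.0
```

Run:
```python
from h import *
go([.632,.21,.275],6)
```

```text
slide cm [ 0.32516923 -0.02149149 10.95300699] twist [ 0.11117473 -0.01935632 -0.24353011]
```

Request:
move_arm:
  motion:
    - {"gripper":-1,"slide":[0.3,0,4],"twist":[0,0,0]}
    - {"gripper":-1,"slide":[0.3,0,8],"twist":[0,0,0]}
    - {"gripper":-1,"slide":[0.3,0,11],"twist":[0,0,0]}
    - {"gripper":-1,"slide":[0.3,0,11],"twist":[0,0,0]}
    - {"gripper":-1,"slide":[0.3,0,11],"twist":[0,0,0]}

```text
clock: 10.65
position: [0.6324, 0.211, 0.2748]
orientation: [0.001, 0.67, 0.742, 0.0]
force: [0.6, 0.5, 0.4]
gripper_width: 0.0001
gripper_force: 0.0
```

```bash
cat > arc.py <<'E'
from h import *
np.set_printoptions(precision=2,suppress=True)
import sys
yaw=np.radians(96); ex=np.array([np.cos(yaw),np.sin(yaw),0]); z=np.array([0,0,1.])
H=np.array([.6526,-.0155,.103])+.198*ex
for th in map(float,sys.argv[1:]):
    n=np.sin(th)*ex+np.cos(th)*z; c=H+.161*(-np.cos(th)*ex+np.sin(th)*z)+.003*n
    p=c+.011*ex+.011*z; print(th,p,end=' '); go(p,6)
E
python3 arc.py 1.5 1.37 1.25 1.1 0.95 0.8 .65
```

```text
1.5 [0.63 0.18 0.27] slide cm [-2.68 -0.35  0.  ] twist [ 0.09  0.04 -0.14]
1.37 [0.63 0.16 0.27] slide cm [-4.76 -0.35  0.25] twist [ 0.09  0.04 -0.14]
1.25 [0.64 0.14 0.27] slide cm [-6.63 -0.34  0.71] twist [ 0.09  0.04 -0.14]
1.1 [0.64 0.12 0.26] slide cm [-8.88 -0.34  1.6 ] twist [ 0.09  0.04 -0.14]
0.95 [0.64 0.1  0.25] slide cm [-10.96  -0.33   2.82] twist [ 0.09  0.04 -0.14]
0.8 [0.64 0.08 0.23] slide cm [-12.84  -0.33   4.33] twist [ 0.09  0.04 -0.14]
0.65 [0.64 0.07 0.21] slide cm [-14.47  -0.33   6.11] twist [ 0.09  0.04 -0.14]
```

Request:
move_arm:
  motion:
    - {"gripper":-1,"slide":[-2.7,-0.3,0],"twist":[0,0,0]}
    - {"gripper":-1,"slide":[-4.0,-0.3,0.1],"twist":[0,0,0]}
    - {"gripper":-1,"slide":[-4.8,-0.3,0.3],"twist":[0,0,0]}
    - {"gripper":-1,"slide":[-6.6,-0.3,0.7],"twist":[0,0,0]}
    - {"gripper":-1,"slide":[-7.8,-0.3,1.1],"twist":[0,0,0]}
    - {"gripper":-1,"slide":[-8.9,-0.3,1.6],"twist":[0,0,0]}
    - {"gripper":-1,"slide":[-10.0,-0.3,2.2],"twist":[0,0,0]}
    - {"gripper":-1,"slide":[-11.0,-0.3,2.8],"twist":[0,0,0]}

```text
clock: 11.45
position: [0.6407, 0.1009, 0.2457]
orientation: [0.001, 0.669, 0.743, 0.001]
force: [2.0, 2.2, 1.0]
gripper_width: -0.0003
gripper_force: 1.0
```

```bash
python3 arc.py .85 .75 .65 .55 .45 .35 .25 .18
python3 - <<'E'
from h import *
s=snap("side","pics/side5.png"); crop(s,180,40,330,240,2.8,'pics/c6.png')
E
```

```text
0.85 [0.64 0.09 0.24] slide cm [-1.2  -0.04  0.88] twist [0.1 0.  0. ]
0.75 [0.64 0.08 0.23] slide cm [-2.38 -0.04  1.98] twist [0.1 0.  0. ]
0.65 [0.64 0.07 0.21] slide cm [-3.44 -0.04  3.19] twist [0.1 0.  0. ]
0.55 [0.64 0.06 0.2 ] slide cm [-4.37 -0.05  4.5 ] twist [0.1 0.  0. ]
0.45 [0.65 0.05 0.19] slide cm [-5.17 -0.05  5.9 ] twist [0.1 0.  0. ]
0.35 [0.65 0.04 0.17] slide cm [-5.83 -0.05  7.37] twist [0.1 0.  0. ]
0.25 [0.65 0.04 0.16] slide cm [-6.33 -0.05  8.9 ] twist [0.1 0.  0. ]
0.18 [0.65 0.04 0.15] slide cm [-6.59 -0.06  9.99] twist [0.1 0.  0. ]
```

View pics/c6.png

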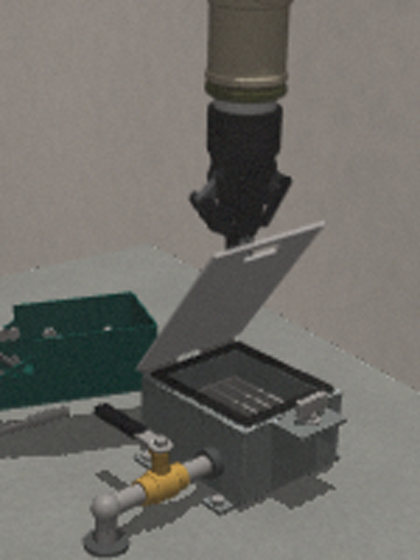

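The cover is following the fingertips (free edge now around crop 215,255–325,225, roughly 1 rad), with the wing and lever unmoved. Continue the arc.

Request:
move_arm:
  motion:
    - {"gripper":-1,"slide":[-1.2,0,0.9],"twist":[0,0,0]}
    - {"gripper":-1,"slide":[-2.4,0,2.0],"twist":[0,0,0]}
    - {"gripper":-1,"slide":[-3.4,0,3.2],"twist":[0,0,0]}
    - {"gripper":-1,"slide":[-4.4,0,4.5],"twist":[0,0,0]}
    - {"gripper":-1,"slide":[-5.2,0,5.9],"twist":[0,0,0]}
    - {"gripper":-1,"slide":[-5.8,0,7.4],"twist":[0,0,0]}
    - {"gripper":-1,"slide":[-6.3,0,8.9],"twist":[0,0,0]}
    - {"gripper":-1,"slide":[-6.6,0,10.0],"twist":[0,0,0]}

```text
clock: 12.3
position: [0.6474, 0.0354, 0.1446]
orientation: [0.0, 0.669, 0.743, 0.0]
force: [-0.1, -0.4, 1.5]
gripper_width: 0.0001
gripper_force: 0.6
```

```bash
python3 arc.py .12 .06 .02 0 -.02
```

```text
0.12 [0.65 0.03 0.14] slide cm [-0.16 -0.01  0.83] twist [ 0.05  0.03 -0.02]
0.06 [0.65 0.03 0.13] slide cm [-0.27 -0.02  1.79] twist [ 0.05  0.03 -0.02]
0.02 [0.65 0.03 0.12] slide cm [-0.31 -0.02  2.44] twist [ 0.05  0.03 -0.02]
0.0 [0.65 0.03 0.12] slide cm [-0.32 -0.02  2.76] twist [ 0.05  0.03 -0.02]
-0.02 [0.65 0.03 0.11] slide cm [-0.32 -0.02  3.08] twist [ 0.05  0.03 -0.02]
```

Request:
move_arm:
  motion:
    - {"gripper":-1,"slide":[-0.2,0,0.8],"twist":[0,0,0]}
    - {"gripper":-1,"slide":[-0.3,0,1.4],"twist":[0,0,0]}
    - {"gripper":-1,"slide":[-0.3,0,2.0],"twist":[0,0,0]}
    - {"gripper":-1,"slide":[-0.3,0,2.4],"twist":[0,0,0]}
    - {"gripper":-1,"slide":[-0.3,0,2.4],"twist":[0,0,0]}

```text
clock: 12.8
position: [0.6478, 0.0336, 0.1219]
orientation: [0.0, 0.669, 0.743, 0.001]
force: [0.3, -0.2, 0.3]
gripper_width: -0.0001
gripper_force: 0.0
```

Request:
move_arm:
  motion:
    - {"gripper":-1,"slide":[0,0,0.3],"twist":[0,0,0]}
    - {"gripper":-1,"slide":[0,0,0.6],"twist":[0,0,0]}
    - {"gripper":-1,"slide":[0,0,0.8],"twist":[0,0,0]}
    - {"gripper":-1,"slide":[0,0,0.8],"twist":[0,0,0]}

```text
clock: 13.2
position: [0.6483, 0.0335, 0.1169]
orientation: [0.001, 0.669, 0.743, 0.002]
force: [-9.3, 0.7, 25.9]
gripper_width: 0.0
gripper_force: 12.9
```

Request:
move_arm:
  motion:
    - {"gripper":-1,"slide":[0,0,0.1],"twist":[0,0,0]}
    - {"gripper":-1,"slide":[0,0,0.1],"twist":[0,0,0]}
    - {"gripper":-1,"slide":[0,0,0.1],"twist":[0,0,0]}

```text
clock: 13.5
position: [0.6484, 0.0335, 0.1169]
orientation: [0.001, 0.669, 0.743, 0.002]
force: [-9.5, 0.9, 34.0]
gripper_width: -0.0001
gripper_force: 17.1
```

Run:
```python
from h import *
print(robot.get_state()['position'],robot.get_state()['force'])
s=snap("side","pics/side6.png"); t=snap("top","pics/top6.png")
cv2.imwrite('pics/c7.png',cv2.resize(np.hstack([t[100:250,180:290],s[100:250,200:320]]),None,fx=3.4,fy=3.4,interpolation=2))
```

```text
[0.64840711 0.03346079 0.11685145] [-9.46845356  0.91452761 34.03972178]
```

View pics/c7.png

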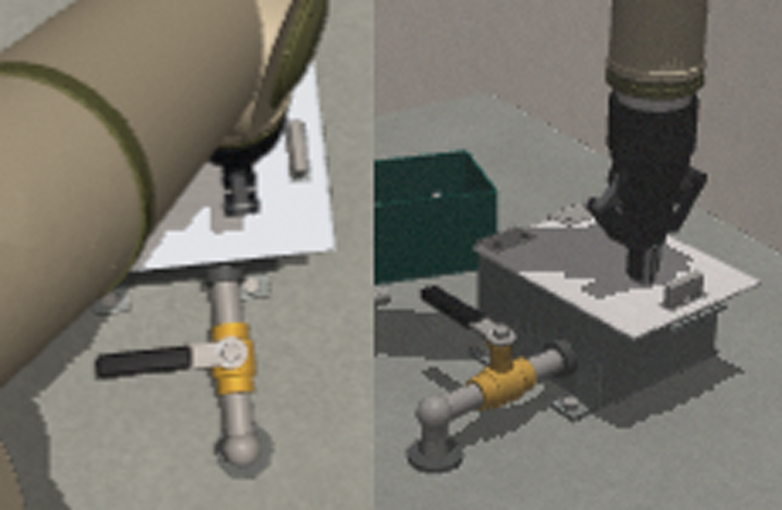

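The cover is flat on the box with the wing standing through the slot (top crop 298,150; side crop 685,290), and the lever is across the pipe. The height stayed at 0.1169 m while the force rose from 26 to 34 N, so the cover is on its hard stop.

```bash
python3 -c "
from cell import robot
print(robot.sign_off())"
```

```text
the job is handed in; nothing more can be done
None
```

The job is handed in after about 13.6 s: valve lever at its shut stop, wing in line and through the slot, cover on its hard stop with the arm still pressing at about 34 N, and the bin, tap wrench and spanner not touched; the sign-off gave no verdict.

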